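# Close the biscuit jar with its squeeze-tab lid

## Task

Close the biscuit jar: take the lid from the cork mat by its two blue tabs, keep the tabs squeezed while you set it into the brass collar and turn it clockwise to its stop under light pressure, then let go so that both tabs spring out into their notches and the lid is locked. Do it gently, never pushing or twisting the lid hard against the jar (the glass neck stands 35 N), and leave the other things on the counter where they are.

Things in the scene. Friction and masses are not known exactly. Their poses are not given: they have to be found in the camera images.
- lid: White bayonet lid, 0.14 to 0.22 kg, upright on the 6 mm thick cork mat. Origin: centre of the underside of its plug; z up. Plug: 47 mm across, z 0 to 14 mm. Two lugs on the plug, at the lid's +x and -x: 12 mm wide, reaching 31 mm from the axis, z 2 to 7 mm. Cover disc: 74 mm across, z 14 to 18 mm, a red stripe over each lug. The lid is the same after a half turn.
- lid_grip (a point): Point on the lid's axis, z 52 mm, between its two upright blue tabs at the lid's +y and -y: each 26 mm wide along x, z 18 to 54 mm, flat outer faces 26 mm from the axis (52 mm across; 40 mm when both are squeezed fully). Keep the fingertips above z 29 mm, over the teeth and the collar's lip. A grip of 30 to 50 N squeezes both tabs to their inner stops and holds the lid firmly.
- tab_a (a joint): tab at the lid's +y: 0 out (as it springs by itself), 0.006 m squeezed fully in towards the axis; the spring takes 4 N at 0 and 10 N at 0.006. At its foot a tooth, 8 mm wide, lid z 18.5 to 24.5 mm, reaches out to 43.5 mm from the axis, 37.5 mm when squeezed.
- tab_b (a joint): tab at the lid's -y, as tab_a
- jar: Glass biscuit jar with a brass collar, fixed to the counter by a round wooden foot 132 mm across; 143 mm tall over all. Origin: centre of its underside, z up. The collar's two entry slots, half a turn apart, lie only roughly along its x axis: turned about z by an unmeasured angle, up to 0.3 rad either way. Find them by feel or by eye (red marks on the lip). The collar does not turn.
- jar_mouth (a point): Centre of the collar, level with its flange's top face, 130 mm above the jar's underside. Flange: 5 mm thick, 52 mm hole, two slots 16 mm wide for the lid's lugs. Round it a lip, 80 mm across inside, 90 mm outside, 13 mm high, with two notches 12 mm wide, each 45 degrees anticlockwise (from above) of a slot. With its lugs resting on the flange the lid's origin is 2 mm below this point.
- jar_locked (a point): Point 12 mm below jar_mouth, where the origin of the locked lid is. Over the slots the lid goes down until its disc meets the flange, origin 14 mm below jar_mouth. A spring seal pushes up on the lid: 1 N at 11 mm below, 3.5 N at 12, 8.5 N at 14. Pushed below 12 mm (with 5 to 10 N) it can turn clockwise, seen from above, 45 degrees from the slots to a hard stop.
- jar_seal (a point): Centre of the spring seal's top, 11 mm below jar_mouth. More on the lock: tabs not squeezed, the teeth catch on top of the lip and the lid does not go in. At the stop the teeth face the notches; let go, the tabs spring out into them and the seal lifts the lid's lugs against the flange. Elsewhere the lip keeps the tabs in. The stop allows about 0.05 rad of play for the teeth.
- bottle_a: bystander: milk bottle, white, blue cap, 62 mm wide, 150 mm tall; origin: centre of its underside
- bottle_b: bystander: pink milk-drink bottle, blue cap, 62 mm wide, 150 mm tall; origin: centre of its underside
- mug: bystander: white mug, 80 mm wide, 90 mm tall; origin: centre of its underside
- bowl: bystander: blue bowl, 110 mm wide, 50 mm tall; origin: centre of its underside
- spatula: bystander: spatula lying flat, 280 mm long; origin: centre of its underside
- jam: bystander: amber jam jar with brass cap, 60 mm wide, 75 mm tall; origin: centre of its underside
Not all that is in view belongs to the job. What is shaped like the lid but green is not meant.

How it is judged:
By the outcome, as a careful person would: the job done as asked, in the order asked, and still so for the second after the job is handed in, with the robot touching nothing.
It also fails if it takes over 72 s, if anything falls off the work surface, if the arm or the gripper's body presses on something with over 40 N, if the wrist force passes 120 N, or if a joint passes its speed limit or range.

## Robot

A 6-joint arm with a two-finger parallel gripper is mounted at the origin on the work surface. World frame = base frame: x ahead of the robot, y to its left, z up, the work surface at z = 0. Lengths are in m, angles in rad, forces in N, time in s.
With the tool pointing down it reaches from about 0.375 to 0.825 m from the base axis. Payload 5.5 kg.
Tool frame: the origin (TCP) lies between the finger pads; the fingertips stand robot.tips_ahead ahead of it and the grasp point (between the pads) lies 2 mm behind it (robot.tips_ahead is the distance from the TCP to the fingertips, in m); z points along the fingers, y is the line along which they close (so a half turn about z gives the same grasp; the last joint's range is limited). The gripper opens to 85 mm and grips with 20 to 120 N. Pads are 22 mm wide; open, the fingers measure 114 mm over their backs; the gripper's body (76 mm by 85 mm) begins 54 mm behind the grasp point. The pads swing forward as they close: fully open they stand 13 mm farther back than shut.
Start: joints at [-1.183, 0.314, -0.047, 1.21, 0, 1.571], TCP at [0.227, -0.555, 0.248] pointing down, gripper open.
Joint ranges: [-2.67, 2.67], [-0.69, 1.73], [-1.03, 1.25], [-2.08, 2.16], [-1.42, 1.45], [-3.14, 3.14]. Speed limits (rad/s): [2.39, 2.39, 3.01, 3.14, 3.14, 3.14].

## Interface

Orientations are given as a unit quaternion [x, y, z, w].
In Python, from workcell import robot gives the robot as it stands.
- The arm moves only by the tool servo_tool, never from a script. Its argument "moves" is one flat list of numbers, 5 for each row, row after row: the finger opening in m, from 0 to 0.0854, then the shift along the tool's x, y, z in m, then the turn about the tool's z in units of 6 degrees (1.0 is 6 degrees). A call has 1 to 20 rows; each row shifts and turns the commanded pose from where the row before left it, along the tool's axes as they then stand; what a row does not reach is not made up. A row lasts 1/10 s, in which the tool goes at most 50 mm and 8.59 degrees, less where a joint would pass 70% of its speed; a pose out of reach is approached as far as the arm can. A call is refused whole if a number of a shift passes 0.05 or a number of a turn 1, either way. A call with a gripper value outside its range is refused whole. The fingers move at their own pace and stop on an object; "force" is the grip in N (left out, the last holds). Time passes only in rows, so rows that do not move let the fingers close. It gives the time, the measured TCP pose, the force, the opening and the grip force at its end, in the units of the state.
- robot.read_state(): the state, without advancing time (a new reading comes with each control period).
- robot.capture(name): name is "side" or "top"; returns the picture (400x640x3 uint8, red, green, blue); there is no depth.
- robot.camera_model(name): a dict with "fx", "fy", "cx", "cy" (pixels), "k1" (the pictures are not rectified: a ray, as slopes to the right and down, at radius r is drawn at 1 + k1 r^2 times it, then the intrinsics apply), "extrinsics" (4x4, takes a point from camera to world coordinates). Camera axes: x right, y down, z forward; pixel columns grow to the right and rows downward; lengths in m; the calibration is good to about 2 mm. A picture is of the moment at which its call begins. camera_model takes no time and is no camera call.
- robot.sign_off(): hands the job in; it is judged then, once.
The state is a dict: "t": time; "q": joint angles; "qd": joint speeds; "joint_torque": joint torques, N m; "eef_pos": TCP position; "orientation": TCP orientation; "contact_force": force on the tool from outside, world axes, zero at the start; "torque": the same for the moment, N m; "gripper_width": finger opening in m; "grip_force": force on a finger pad.
Only numpy, scipy, OpenCV 4.12 (cv2) and the standard library are available. Lean on these libraries where they do the work, as an engineer would, in place of code of your own. Each camera call takes 0.05 s, during which the arm holds its last target. There are 200 camera calls.

## Working session

There is one attempt and no reset: what is moved stays moved. The work goes in short steps, Python scripts to look and compute and a tool call to move; the robot and the scene stay as the last step left them, time stands still between calls to the robot, and variables do not carry over. Pictures are saved under pics/ and viewed, at most 10 in all, crops included, and the job is handed in when it is done.

Besides the shell and the picture viewer there is one more tool, called after "Request:" as a command line: name --argument value ..., lists and objects as JSON in quotes. servo_tool: Moves the arm, as the interface text tells. Its arguments: {"type":"object","properties":{"moves":{"type":"array","items":{"type":"number"}},"force":{"type":"number"}},"required":["moves"]}

```bash
mkdir -p pics; ls; cat > h.py <<'E'
import numpy as np, cv2
from workcell import robot
def cap(n,f):
    im=robot.capture(n); cv2.imwrite('pics/'+f,im[:,:,::-1]); return im
def ray(n,u,v):
    m=robot.camera_model(n); d=np.array([(u-m['cx'])/m['fx'],(v-m['cy'])/m['fy']])
    s=d.copy()
    for _ in range(20): s=d/(1+m['k1']*(s@s))
    E=np.array(m['extrinsics']); return E[:3,3],E[:3,:3]@np.array([s[0],s[1],1])
def onz(n,u,v,z):
    o,d=ray(n,u,v); return o+d*(z-o[2])/d[2]
def proj(n,p):
    m=robot.camera_model(n);E=np.array(m['extrinsics']);c=E[:3,:3].T@(np.array(p)-E[:3,3]);s=c[:2]/c[2]
    s=s*(1+m['k1']*(s@s)); return np.array([m['fx']*s[0]+m['cx'],m['fy']*s[1]+m['cy']])
E
python3 - <<'E'
from h import *
for n in('top','side'): cap(n,n+'1.png'); print({k:np.round(v,3).tolist() for k,v in robot.camera_model(n).items()})
print(robot.tips_ahead); print(robot.read_state())
E
```

```text
pics
{'fx': 451.652, 'fy': 451.652, 'cx': 323.769, 'cy': 199.921, 'k1': -0.059, 'extrinsics': [[-0.013, -0.998, 0.059, 0.43], [-1.0, 0.013, -0.002, 0.079], [0.001, -0.059, -0.998, 1.532], [0.0, 0.0, 0.0, 1.0]]}
{'fx': 396.142, 'fy': 396.142, 'cx': 314.121, 'cy': 202.111, 'k1': -0.061, 'extrinsics': [[-0.804, -0.34, 0.487, 0.003], [-0.594, 0.457, -0.662, 0.804], [0.003, -0.822, -0.569, 0.736], [0.0, 0.0, 0.0, 1.0]]}
0.017
{'t': 0.1, 'q': array([-1.18302394e+00,  3.14150801e-01, -4.79931848e-02,  1.21018761e+00,
       -1.32520046e-05,  1.57081684e+00]), 'qd': array([-0.00179392, -0.00115176,  0.00344477, -0.00296658, -0.00112793,
       -0.00036652]), 'joint_torque': array([-2.72164707e-04, -5.40766811e+01,  3.40540588e+01,  1.11919292e-02,
        2.02351185e-05,  8.27835379e-06]), 'eef_pos': array([ 0.22668466, -0.55499407,  0.24751728]), 'orientation': array([ 9.81264566e-01,  1.92663600e-01, -1.54412236e-04, -7.51971387e-04]), 'contact_force': array([-0.00182049,  0.52595504,  0.76328716]), 'torque': array([-0.003666  ,  0.03856893, -0.00896666]), 'grip_force': 0.0, 'gripper_width': 0.08536479932227603}
```

View pics/top1.png

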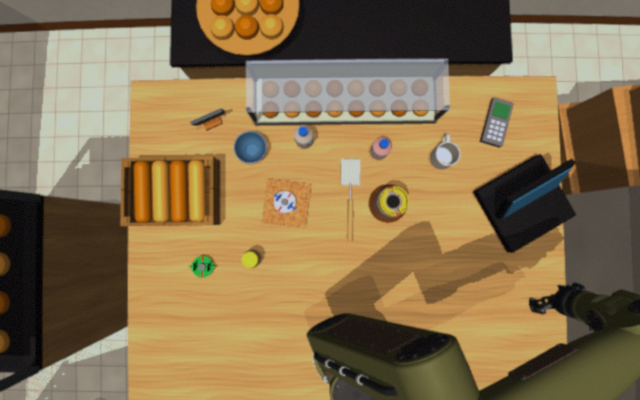

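View pics/side1.png

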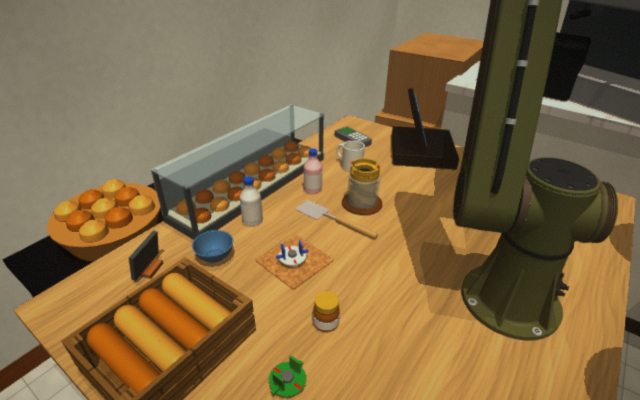

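Two lid-shaped things are in the top view: the white one with blue tabs on the cork mat at (285,202), and a green one at (203,266). The white one on the cork fits the description. The jar is at about (392,202). I'll enlarge both in one crop sheet to confirm.

```bash
python3 - <<'E'
from h import *
t=cv2.imread('pics/top1.png'); s=cv2.imread('pics/side1.png')
c=lambda im,x,y,w,h:cv2.resize(im[y:y+h,x:x+w],(400,300),interpolation=cv2.INTER_CUBIC)
cv2.imwrite('pics/crop1.png',np.vstack([np.hstack([c(t,257,180,60,45),c(t,362,180,60,45)]),np.hstack([c(s,256,228,80,60),c(s,325,145,80,60)])]))
E
```

```text
(no output)
```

View pics/crop1.png

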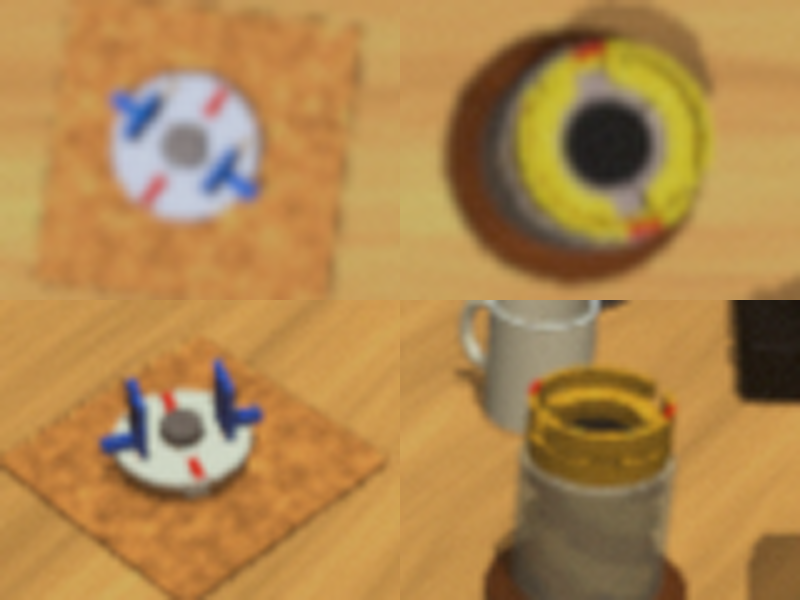

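The crop confirms the white disc with two blue tabs and red stripes, on the cork. The collar's red marks show at crop (590,48) and (645,228). Now I'll measure both.

```bash
cat > m.py <<'E'
from h import *
def blobs(mask,amin=3):
    n,l,s,c=cv2.connectedComponentsWithStats(mask.astype(np.uint8),connectivity=8)
    return [(s[i,4],c[i].round(2)) for i in range(1,n) if s[i,4]>=amin]
def cents(name,im,box,z,kind,amin=3):
    x,y,w,h=box; hsv=cv2.cvtColor(im[y:y+h,x:x+w],cv2.COLOR_RGB2HSV).astype(int); H,S,V=hsv[...,0],hsv[...,1],hsv[...,2]
    m={'red':((H<6)|(H>170))&(S>120)&(V>150),'blue':(H>100)&(H<130)&(S>120),'yellow':(H>22)&(H<34)&(S>150)&(V>90),'white':(S<60)&(V>150)}[kind]
    return [(a,c+[x,y],onz(name,*(c+[x,y]),z)[:2].round(4)) for a,c in blobs(m,amin)]
E
python3 - <<'E'
from m import *
ims={n:cv2.imread(f'pics/{n}1.png')[:,:,::-1].copy() for n in('top','side')}
bl={'top':(262,182,46,42),'side':(270,230,45,45)}; bj={'top':(370,182,44,40),'side':(342,152,44,40)}
for n in ims:
    print(n)
    for k,z in(('red',.024),('blue',.0275),('white',.024)):
        for b in cents(n,ims[n],bl[n],z,k): print(' lid',k,*b)
    for k,z in(('red',.143),('yellow',.143)):
        for b in cents(n,ims[n],bj[n],z,k,2): print(' jar',k,*b)
    # white/any non-cork disc contour fit
    x,y,w,h=bl[n]; c=ims[n][y:y+h,x:x+w]; hsv=cv2.cvtColor(c,cv2.COLOR_RGB2HSV)
    m=((hsv[...,1]<80)&(hsv[...,2]>120)).astype(np.uint8); p=cv2.convexHull(cv2.findNonZero(m))
    W=np.array([onz(n,q[0][0]+x,q[0][1]+y,.024)[:2] for q in p],np.float32); print(' lid circ',cv2.minEnclosingCircle(W),cv2.fitEllipse(W)[:2])
    x,y,w,h=bj[n]; c=ims[n][y:y+h,x:x+w]; hsv=cv2.cvtColor(c,cv2.COLOR_RGB2HSV)
    m=((hsv[...,1]>150)&(hsv[...,2]>90)&(hsv[...,0]>21)&(hsv[...,0]<36)).astype(np.uint8); 
    if n=='top':
        p=cv2.convexHull(cv2.findNonZero(m))
        W=np.array([onz(n,q[0][0]+x,q[0][1]+y,.143)[:2] for q in p],np.float32); print(' jar circ',cv2.minEnclosingCircle(W),cv2.fitEllipse(W)[:2])
E
```

```text
top
 lid blue 13 [277.15 196.69] [0.5324 0.2317]
 lid blue 15 [290.73 206.13] [0.5003 0.1866]
 lid white 288 [284.3  201.33] [0.5168 0.2082]
 jar yellow 209 [401.84 197.81] [ 0.5163 -0.1648]
 jar yellow 171 [384.91 203.33] [ 0.4999 -0.1121]
 lid circ ((0.5162767171859741, 0.20926161110401154), 0.04479661211371422) ((0.5170127153396606, 0.2089994251728058), (0.07251904904842377, 0.0866672694683075))
 jar circ ((0.5075615048408508, -0.14017638564109802), 0.04699181392788887) ((0.5078875422477722, -0.14024971425533295), (0.09050428122282028, 0.09311214834451675))
side
 lid red 5 [289.4 248.2] [0.5361 0.1921]
 lid red 8 [294.75 261.38] [0.4922 0.2238]
 lid blue 8 [300.25 243.75] [0.5213 0.1633]
 lid blue 7 [282.43 247.14] [0.5513 0.2031]
 lid blue 9 [304.11 250.78] [0.4954 0.1797]
 lid blue 16 [280.19 255.75] [0.5339 0.2328]
 lid white 232 [292.87 256.62] [0.5075 0.2125]
 lid white 7 [280.   253.29] [0.5432 0.2229]
 lid circ ((0.5144829750061035, 0.19649247825145721), 0.05245755985379219) ((0.5212410092353821, 0.1981012523174286), (0.08350919932126999, 0.10541729629039764))
```

```bash
cat >> m.py <<'E'
def wcent(name,im,c0,r,z,fn,thr):
    """weighted centroid of fn(R,G,B) within r px of c0"""
    Y,X=np.mgrid[:400,:640]; R,G,B=[im[...,i].astype(float) for i in range(3)]
    w=np.clip(fn(R,G,B)-thr,0,None)*(np.hypot(X-c0[0],Y-c0[1])<r)
    c=np.array([(w*X).sum(),(w*Y).sum()])/w.sum(); return c.round(2),onz(name,*c,z)[:2].round(4)
red=lambda R,G,B:R-np.maximum(G,B)
redy=lambda R,G,B:R-1.25*G
E
python3 - <<'E'
from m import *
ims={n:cv2.imread(f'pics/{n}1.png')[:,:,::-1].copy() for n in('top','side')}
def rep(l,n,a,b,r,z,fn,thr):
    A=wcent(n,ims[n],a,r,z,fn,thr);B=wcent(n,ims[n],b,r,z,fn,thr); d=A[1]-B[1]
    print(l,n,A,B,'mid',(A[1]+B[1])/2,'sep',np.hypot(*d).round(4),'ang',np.arctan2(d[1],d[0]).round(3))
rep('lid','top',(289.4,195),(280,208.3),3,.024,red,25)
rep('lid','side',(289.4,248.2),(294.8,261.4),4,.024,red,60)
rep('jar','top',(390.5,187.2),(398.5,214.2),3.5,.143,redy,15)
rep('jar','side',(352,162),(378.7,167.1),3.5,.143,redy,15)
blue=lambda R,G,B:B-np.maximum(R,G)
rep('blue','top',(277.2,196.7),(290.7,206.1),6,.03,blue,25)
print([proj(n,(.5075,-.14,.143)) for n in ims],[proj(n,(.517,.209,.024)) for n in ims])
E
```

```text
lid top (array([289.12, 194.69]), array([0.5389, 0.1919])) (array([279.33, 208.54]), array([0.4929, 0.225 ])) mid [0.5159  0.20845] sep 0.0567 ang -0.624
lid side (array([289.18, 247.45]), array([0.5385, 0.1901])) (array([294.7, 261.2]), array([0.4927, 0.2233])) mid [0.5156 0.2067] sep 0.0566 ang -0.627
jar top (array([389.97, 186.75]), array([ 0.551 , -0.1288])) (array([398.5 , 214.41]), array([ 0.4652, -0.1533])) mid [ 0.5081  -0.14105] sep 0.0892 ang 0.278
jar side (array([351.72, 162.09]), array([ 0.5465, -0.1293])) (array([378.54, 166.8 ]), array([ 0.4659, -0.1532])) mid [ 0.5062  -0.14125] sep 0.0841 ang 0.288
blue top (array([276.78, 196.39]), array([0.5333, 0.2327])) (array([290.77, 206.22]), array([0.4999, 0.1863])) mid [0.5166 0.2095] sep 0.0572 ang 0.947
[array([393.89042006, 200.75527814]), array([364.43741172, 164.45128421])] [array([284.0612178 , 201.27423766]), array([290.93574048, 254.4388716 ])]
```

Both views agree. The lid is at (0.516, 0.208) with its tab axis at 0.946 rad, and the collar is at (0.507, -0.141) with its slots at 0.283 rad. I turn the tool first.

Request:
servo_tool --moves '[0.0854,0,0,-0.003,-1,0.0854,0,0,-0.003,-1,0.0854,0,0,-0.003,-1,0.0854,0,0,-0.003,-1,0.0854,0,0,-0.003,-1,0.0854,0,0,-0.003,-1,0.0854,0,0,-0.003,-1,0.0854,0,0,-0.003,-1,0.0854,0,0,-0.003,-1,0.0854,0,0,-0.003,-1,0.0854,0,0,-0.003,-1,0.0854,0,0,-0.003,-1,0.0854,0,0,-0.003,-1,0.0854,0,0,-0.003,-1,0.0854,0,0,-0.003,-1,0.0854,0,0,-0.003,-1,0.0854,0,0,-0.003,-1,0.0854,0,0,-0.003,-1,0.0854,0,0,0,-1,0.0854,0,0,0,-1]' --force 35

```text
t: 2.1
eef_pos: [0.2268, -0.5552, 0.3019]
orientation: [0.322, 0.947, 0.0, -0.0]
contact_force: [-0.9, -0.0, -0.2]
gripper_width: 0.0855
grip_force: 0.0
```

```bash
cat > go.py <<'E'
from h import *
from scipy.spatial.transform import Rotation as Ro
import sys
def need(x,y,z,ty,note=''):
    s=robot.read_state(); R=Ro.from_quat(s['orientation']).as_matrix(); d=R.T@(np.array([x,y,z])-s['eef_pos'])
    a=np.arctan2(R[1,1],R[0,1]); e=(ty-a+np.pi)%(2*np.pi)-np.pi
    print('t',round(s['t'],2),'pos',s['eef_pos'].round(4),'toolz',R[:,2].round(4),'ty',a.round(4),'q6',s['q'][5].round(3),'\nshift',d.round(4),'turn units',(-e/np.radians(6)).round(3),'F',s['contact_force'].round(2),'M',s['torque'].round(3),'w',round(s['gripper_width'],4),'g',round(s['grip_force'],1))
if __name__=='__main__': need(*map(float,sys.argv[1:5]))
E
python3 go.py .516 .2078 .12 .946
```

```text
t 2.1 pos [ 0.2268 -0.5552  0.3019] toolz [-3.e-04  7.e-04 -1.e+00] ty 0.9157 q6 -0.528 
shift [0.2354 0.7812 0.1824] turn units -0.289 F [-0.95 -0.03 -0.17] M [-0.047 -0.085  0.004] w 0.0855 g 0.0
```

Request:
servo_tool --moves '[0.0854,0,0,0,-0.29,0.0854,0.0111,0.0415,0,0,0.0854,0.0111,0.0415,0,0,0.0854,0.0111,0.0415,0,0,0.0854,0.0111,0.0415,0,0,0.0854,0.0111,0.0415,0,0,0.0854,0.0111,0.0415,0,0,0.0854,0.0111,0.0415,0,0,0.0854,0.0111,0.0415,0,0,0.0854,0.0111,0.0415,0,0,0.0854,0.0111,0.0415,0,0,0.0854,0.0111,0.0415,0,0,0.0854,0.0111,0.0415,0,0,0.0854,0.0111,0.0415,0,0,0.0854,0.0111,0.0415,0,0,0.0854,0.0111,0.0415,0,0,0.0854,0.0111,0.0415,0,0,0.0854,0.0111,0.0415,0,0,0.0854,0.0111,0.0415,0,0,0.0854,0.0111,0.0415,0,0]'

```text
t: 4.1
eef_pos: [0.5204, 0.208, 0.3019]
orientation: [0.309, 0.951, -0.0, -0.0]
contact_force: [1.1, -0.8, -0.0]
gripper_width: 0.0852
grip_force: 0.0
```

```bash
python3 go.py .516 .2078 .056 .946
```

```text
t 4.1 pos [0.5204 0.208  0.3019] toolz [-5.e-04 -4.e-04 -1.e+00] ty 0.9421 q6 1.009 
shift [ 0.0034 -0.0026  0.2459] turn units -0.037 F [ 1.1  -0.81 -0.  ] M [-0.033  0.002  0.021] w 0.0852 g 0.0
```

Request:
servo_tool --moves '[0.0854,0,0,0.03,0,0.0854,0,0,0.03,0,0.0854,0,0,0.03,0,0.0854,0,0,0.03,0,0.0854,0,0,0.03,0,0.0854,0,0,0.03,0,0.0854,0,0,0.02,0,0.0854,0,0,0,0,0.0854,0,0,0,0]'

```text
t: 5.0
eef_pos: [0.52, 0.2061, 0.1023]
orientation: [0.309, 0.951, -0.0, -0.0]
contact_force: [0.3, 0.3, -0.1]
gripper_width: 0.0853
grip_force: 0.0
```

```bash
python3 go.py .516 .2078 .056 .946
```

```text
t 5.0 pos [0.52   0.2061 0.1023] toolz [-9.e-04 -3.e-04 -1.e+00] ty 0.9418 q6 1.006 
shift [ 0.0042 -0.001   0.0463] turn units -0.04 F [ 0.28  0.3  -0.15] M [ 0.005 -0.066 -0.048] w 0.0853 g 0.0
```

Request:
servo_tool --moves '[0.0854,0.0042,-0.001,0.016,-0.04,0.0854,0,0,0.015,0,0.0854,0,0,0.015,0,0.0854,0,0,0,0,0.06,0,0,0,0,0.055,0,0,0,0,0.05,0,0,0,0,0.045,0,0,0,0,0.04,0,0,0,0,0.035,0,0,0,0,0.035,0,0,0,0,0.035,0,0,0,0,0.035,0,0,0,0]' --force 40

```text
t: 6.3
eef_pos: [0.5175, 0.2081, 0.0594]
orientation: [0.307, 0.952, 0.001, 0.001]
contact_force: [-5.1, -2.9, 19.5]
gripper_width: 0.0366
grip_force: 39.0
```

```bash
python3 go.py .516 .2078 .056 .946
```

```text
t 6.3 pos [0.5175 0.2081 0.0594] toolz [ 3.1e-03  6.0e-04 -1.0e+00] ty 0.9458 q6 1.008 
shift [ 0.0011 -0.0011  0.0034] turn units -0.002 F [-5.07 -2.86 19.47] M [-0.744  1.211 -0.008] w 0.0366 g 39.0
```

Request:
servo_tool --moves '[0.035,0,0,-0.001,0,0.035,0,0,-0.001,0,0.035,0,0,-0.001,0,0.035,0,0,-0.001,0,0.035,0,0,-0.01,0,0.035,0,0,-0.02,0,0.035,0,0,-0.03,0,0.035,0,0,-0.03,0,0.035,0,0,-0.03,0,0.035,0,0,-0.03,0,0.035,0,0,-0.03,0,0.035,0,0,-0.03,0,0.035,0,0,0,0,0.035,0,0,0,0]'

```text
t: 7.7
eef_pos: [0.5165, 0.208, 0.2709]
orientation: [0.307, 0.952, 0.0, 0.0]
contact_force: [0.4, -0.5, -2.1]
gripper_width: 0.036
grip_force: 38.8
```

```bash
python3 - <<'E'
from h import *
import go
go.need(.507,-.141,.26,1.853)
ims=[]
for n in('side','top'):
    im=cap(n,n+'2.png'); c=proj(n,robot.read_state()['eef_pos']-[0,0,.04]).astype(int); print(n,c)
    x,y=c[0]-40,c[1]-40; x=max(x,0);y=max(y,0); ims.append(cv2.resize(im[y:y+80,x:x+80],(400,400),interpolation=cv2.INTER_CUBIC))
cv2.imwrite('pics/crop2.png',np.hstack(ims)[:,:,::-1])
E
```

```text
t 7.7 pos [0.5165 0.208  0.2709] toolz [ 1.2e-03  5.0e-04 -1.0e+00] ty 0.946 q6 1.008 
shift [-0.1964 -0.2886  0.0107] turn units -8.662 F [ 0.4  -0.49 -2.06] M [-0.025 -0.011  0.015] w 0.036 g 38.8
side [288 189]
top [278 197]
```

View pics/crop2.png

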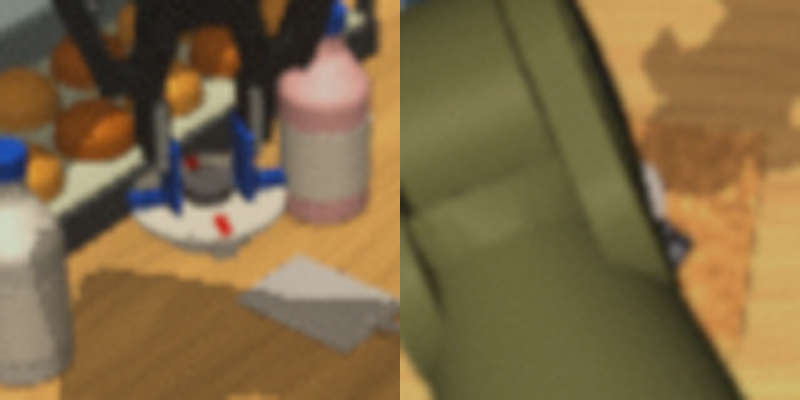

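Held level: both tabs are squeezed, the disc is level, and the scale shows about 2 N. I carry it over the jar, turned to match the slots.

Request:
servo_tool --moves '[0.035,0,0,0,-0.962,0.035,0,0,0,-0.962,0.035,0,0,0,-0.962,0.035,0,0,0,-0.962,0.035,0,0,0,-0.962,0.035,0,0,0,-0.962,0.035,0,0,0,-0.962,0.035,0,0,0,-0.962,0.035,0,0,0,-0.962,0.035,0.0118,-0.037,0,0,0.035,0.0118,-0.037,0,0,0.035,0.0118,-0.037,0,0,0.035,0.0118,-0.037,0,0,0.035,0.0118,-0.037,0,0,0.035,0.0118,-0.037,0,0,0.035,0.0118,-0.037,0,0,0.035,0.0118,-0.037,0,0,0.035,0.0118,-0.037,0,0,0.035,0,0,0,0,0.035,0,0,0,0]'

```text
t: 9.8
eef_pos: [0.5059, -0.1419, 0.2688]
orientation: [-0.139, 0.99, 0.001, -0.001]
contact_force: [0.2, -0.8, -2.4]
gripper_width: 0.0358
grip_force: 38.8
```

```bash
python3 - <<'E'
from m import *
import go
go.need(.507,-.141,.26,1.853)
p=robot.read_state()['eef_pos']
im=cap('side','side3.png'); 
c=proj('side',p-[0,0,.0354]); print(c)
for s in(1,-1): print(proj('side',p-[0,0,.0354]+s*.028*np.array([.9604,.2785,0])))
x,y=c.astype(int)-[40,25]; cv2.imwrite('pics/crop3.png',cv2.resize(im[y:y+70,x:x+80],(640,560),interpolation=cv2.INTER_CUBIC)[:,:,::-1]); print(x,y)
E
```

```text
t 9.8 pos [ 0.5059 -0.1419  0.2688] toolz [-0.0026  0.0012 -1.    ] ty 1.8505 q6 -0.553 
shift [-0.0013  0.0006  0.0088] turn units -0.024 F [ 0.15 -0.76 -2.41] M [ 0.045 -0.046  0.024] w 0.0358 g 38.8
[367.50180486 137.35109705]
[358.24952923 135.8819385 ]
[376.87201619 138.84418988]
327 112
```

View pics/crop3.png

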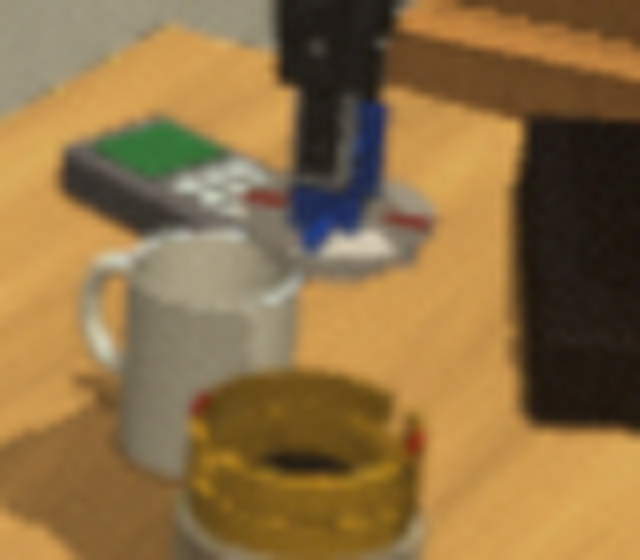

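```bash
python3 - <<'E'
from m import *
im=cv2.imread('pics/side3.png')[:,:,::-1]; z=.2688-.0354
f=lambda R,G,B:R-1.6*np.maximum(G,B)
for zz in(z-.003,z,z+.003):
    A=wcent('side',im,(360.2,136.6),3,zz,f,5);B=wcent('side',im,(377.8,139.2),3.5,zz,f,5);d=A[1]-B[1]
    print(A,B,(A[1]+B[1])/2,np.hypot(*d),np.arctan2(d[1],d[0]))
A=wcent('side',im,(351.7,162),3.5,.143,f,5);B=wcent('side',im,(378.5,167),3.5,.143,f,5);d=A[1]-B[1]
print(A,B,(A[1]+B[1])/2,np.hypot(*d),np.arctan2(d[1],d[0]))
E
```

```text
(array([359.27, 136.01]), array([ 0.5331, -0.1409])) (array([377.43, 139.  ]), array([ 0.4801, -0.1556])) [ 0.5066  -0.14825] 0.05500081817573261 0.27055755595419334
(array([359.27, 136.01]), array([ 0.53  , -0.1353])) (array([377.43, 139.  ]), array([ 0.4772, -0.1499])) [ 0.5036 -0.1426] 0.05478138369920937 0.2697742888277309
(array([359.27, 136.01]), array([ 0.5268, -0.1296])) (array([377.43, 139.  ]), array([ 0.4744, -0.1442])) [ 0.5006 -0.1369] 0.05439595573202116 0.2717340967807855
(array([351.65, 162.2 ]), array([ 0.5463, -0.1285])) (array([378.37, 166.84]), array([ 0.4662, -0.1526])) [ 0.50625 -0.14055] 0.083646996359702 0.29225835161754976
```

Request:
servo_tool --moves '[0.035,-0.0024,0.0008,0.01,-0.1,0.035,0,0,0.015,0,0.035,0,0,0.015,0,0.035,0,0,0.015,0,0.035,0,0,0.015,0,0.035,0,0,0.01,0,0.035,0,0,0,0,0.035,0,0,0,0,0.035,0,0,0,0]'

```text
t: 10.75
eef_pos: [0.5096, -0.1399, 0.191]
orientation: [-0.146, 0.989, -0.0, 0.001]
contact_force: [0.2, -0.5, -1.3]
gripper_width: 0.0361
grip_force: 38.9
```

```bash
python3 - <<'E'
from m import *
import go
go.need(.508,-.1405,.170,1.856)
im=cap('side','side4.png'); x,y=325,130
cv2.imwrite('pics/crop4.png',cv2.resize(im[y:y+60,x:x+80],(800,600),interpolation=cv2.INTER_CUBIC)[:,:,::-1])
E
```

```text
t 10.75 pos [ 0.5096 -0.1399  0.191 ] toolz [ 1.2e-03 -3.0e-04 -1.0e+00] ty 1.8636 q6 -0.561 
shift [ 0.0017 -0.0001  0.021 ] turn units 0.073 F [ 0.22 -0.5  -1.27] M [-0.012 -0.034  0.003] w 0.0361 g 38.9
```

View pics/crop4.png

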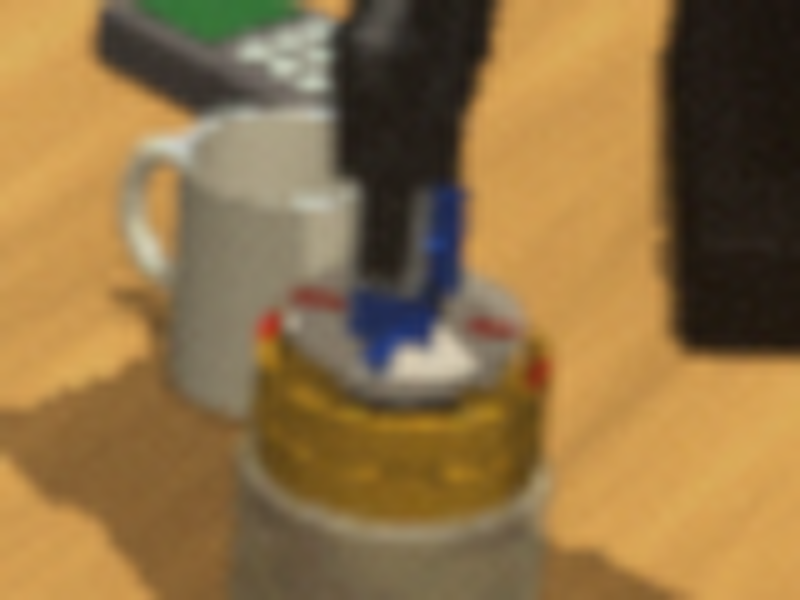

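```bash
python3 - <<'E'
from m import *
im=cv2.imread('pics/side4.png')[:,:,::-1]; z=.191-.0354
f=lambda R,G,B:R-1.6*np.maximum(G,B)
for a,b,zz in(((356.8,159.9),(374.2,162.6),z),((351.8,162.4),(378.7,167.1),.143)):
    A=wcent('side',im,a,3,zz,f,5);B=wcent('side',im,b,3,zz,f,5);d=A[1]-B[1]
    print(A,B,(A[1]+B[1])/2,np.hypot(*d),np.arctan2(d[1],d[0]))
E
```

```text
(array([355.44, 159.06]), array([ 0.536 , -0.1325])) (array([372.79, 162.  ]), array([ 0.4842, -0.1483])) [ 0.5101 -0.1404] 0.05415607075850316 0.2960552763905121
(array([351.54, 162.26]), array([ 0.5464, -0.128 ])) (array([378.36, 166.81]), array([ 0.4662, -0.1528])) [ 0.5063 -0.1404] 0.08394688797090692 0.29990022686795476
```

```bash
python3 - <<'E'
from m import *
im=cv2.imread('pics/side4.png')[:,:,::-1].astype(int)
for (x0,x1,y0,y1) in((351,361,157,163),(370,379,160,165)):
    print(x0,y0)
    for y in range(y0,y1): print(' '.join('%3d,%3d,%3d'%tuple(im[y,x]) for x in range(x0,x1)))
E
```

```text
351 157
140,131,107 140,131,106 139,129,106 141,130,106 147,135,109 150,139,115 138,126,106 132,119,102 119,109, 94  90, 86, 75
139,131,107 142,132,108 141,125,102 135,113, 93 131,106, 86 131,107, 89 131,109, 93 127,111, 95 113,104, 90  88, 84, 81
139,130,106 138,125,102 136,115, 95 129, 87, 69 125, 68, 54 126, 73, 59 125, 79, 64 123, 87, 71 103, 86, 81  65, 67, 81
142,123,101 137,115, 89 137,114, 90 129, 98, 82 129, 86, 73 125, 80, 67 125, 78, 64 118, 70, 58  99, 71, 71  59, 62, 84
154,100, 80 150, 81, 60 148,118, 95 149,135,115 131,117,101 129,113, 99 128,113, 96 122,105, 89  99, 88, 86  58, 62, 85
175, 75, 56 160, 60, 40 146,118, 96 158,145,126 132,120,105 130,119,102 132,121,104 128,119,103 100, 95, 95  53, 60, 88
370 160
123,113, 99 131,119,101 133,120,102 142,129,109 155,142,121 162,148,124 173,148,115 190,146, 91 203,151, 82
126,115, 99 129,112, 97 127,102, 86 129,103, 87 144,122,103 156,134,112 168,144,118 183,146, 99 199,149, 81
133,119,101 127,100, 84 126, 73, 62 126, 66, 54 138, 86, 69 147, 98, 81 155,118, 97 167,131, 92 185,137, 73
155,143,123 132,112, 96 127, 95, 80 127, 83, 68 125, 79, 65 128, 81, 64 142,101, 80 155,115, 72 168,124, 57
194,182,159 155,143,123 134,121,103 130,115, 99 129,116, 98 129,115, 96 140,119, 89 135,105, 62 134, 96, 35
```

```bash
python3 - <<'E'
from m import *
for z in(.1526,.1556,.1586):
    A=onz('side',356.3,159.6,z);B=onz('side',374,162.6,z);d=A-B;print((A+B)[:2]/2,np.hypot(*d[:2]),np.arctan2(d[1],d[0]))
E
```

```text
[ 0.50837211 -0.14406457] 0.055319218857453056 0.29522729466261094
[ 0.50577412 -0.13918619] 0.05503470027939383 0.2952272946626109
[ 0.50317613 -0.13430782] 0.05475018170133466 0.2952272946626106
```

Request:
servo_tool --moves '[0.035,0,-0.0007,0.003,0,0.035,0,0,0.003,0,0.035,0,0,0.003,0,0.035,0,0,0.002,0,0.035,0,0,0.002,0,0.035,0,0,0,0,0.035,0,0,0,0]'

```text
t: 11.5
eef_pos: [0.5092, -0.1407, 0.1772]
orientation: [-0.146, 0.989, 0.0, -0.0]
contact_force: [-0.4, 0.7, -1.8]
gripper_width: 0.0358
grip_force: 38.9
```

```bash
python3 go.py .509 -.140 .170 1.861
```

```text
t 11.5 pos [ 0.5092 -0.1407  0.1772] toolz [-1.e-04  0.e+00 -1.e+00] ty 1.8631 q6 -0.562 
shift [-0.0001  0.0008  0.0072] turn units 0.02 F [-0.38  0.66 -1.83] M [-0.019  0.043 -0.014] w 0.0358 g 38.9
```

Request:
servo_tool --moves '[0.035,0,0,0.002,0,0.035,0,0,0.002,0,0.035,0,0,0.001,0,0.035,0,0,0.001,0,0.035,0,0,0,0,0.035,0,0,0,0]'

```text
t: 12.1
eef_pos: [0.5092, -0.1408, 0.1716]
orientation: [-0.146, 0.989, -0.0, 0.0]
contact_force: [-0.8, 0.9, 1.8]
gripper_width: 0.0357
grip_force: 39.7
```

```bash
python3 go.py .509 -.140 .170 1.861
```

```text
t 12.1 pos [ 0.5092 -0.1408  0.1716] toolz [ 3.e-04 -0.e+00 -1.e+00] ty 1.8631 q6 -0.562 
shift [0.     0.0008 0.0016] turn units 0.02 F [-0.79  0.94  1.8 ] M [ 0.097  0.225 -0.023] w 0.0357 g 39.7
```

Request:
servo_tool --moves '[0.035,0,0,0.001,0,0.035,0,0,0.0003,0,0.035,0,0,0,0,0.035,0,0,0,0.4,0.035,0,0,0,0.4,0.035,0,0,0,0.4,0.035,0,0,0,0.4,0.035,0,0,0,0.4,0.035,0,0,0,0,0.035,0,0,0,0]'

```text
t: 13.1
eef_pos: [0.5097, -0.1409, 0.1703]
orientation: [-0.042, 0.999, -0.0, 0.001]
contact_force: [-0.1, -1.5, 5.0]
gripper_width: 0.0361
grip_force: 40.3
```

```bash
python3 go.py .509 -.140 .170 1.078
```

```text
t 13.1 pos [ 0.5097 -0.1409  0.1703] toolz [ 1.1e-03 -3.0e-04 -1.0e+00] ty 1.6545 q6 -0.353 
shift [0.0006 0.001  0.0003] turn units 5.505 F [-0.14 -1.55  4.96] M [ 0.06  -0.034 -0.007] w 0.0361 g 40.3
```

Request:
servo_tool --moves '[0.035,0,0,0,0.4,0.035,0,0,0,0.4,0.035,0,0,0,0.4,0.035,0,0,0,0.4,0.035,0,0,0,0.4,0.035,0,0,0,0.4,0.035,0,0,0,0.4,0.035,0,0,0,0.4,0.035,0,0,0,0.4,0.035,0,0,0,0.4,0.035,0,0,0,0.4,0.035,0,0,0,0,0.035,0,0,0,0]'

```text
t: 14.4
eef_pos: [0.5096, -0.1409, 0.1702]
orientation: [0.187, 0.982, -0.0, 0.0]
contact_force: [0.6, 1.0, 5.0]
gripper_width: 0.036
grip_force: 40.4
```

```bash
python3 go.py .509 -.140 .170 1.078
```

```text
t 14.4 pos [ 0.5096 -0.1409  0.1702] toolz [ 9.e-04 -3.e-04 -1.e+00] ty 1.1941 q6 0.107 
shift [0.0009 0.0006 0.0002] turn units 1.109 F [0.6  0.99 5.02] M [-0.101 -0.141 -0.037] w 0.036 g 40.4
```

Still free. I creep on until the moment rises.

Request:
servo_tool --moves '[0.035,0,0,0,0.2,0.035,0,0,0,0.2,0.035,0,0,0,0.2,0.035,0,0,0,0.2,0.035,0,0,0,0,0.035,0,0,0,0]'

```text
t: 15.0
eef_pos: [0.5095, -0.1409, 0.1702]
orientation: [0.228, 0.974, -0.0, 0.0]
contact_force: [-0.2, -0.4, 4.1]
gripper_width: 0.0358
grip_force: 40.4
```

```bash
python3 go.py .509 -.140 .170 1.078
```

```text
t 15.0 pos [ 0.5095 -0.1409  0.1702] toolz [ 7.e-04 -3.e-04 -1.e+00] ty 1.1103 q6 0.191 
shift [0.0008 0.0006 0.0002] turn units 0.308 F [-0.22 -0.42  4.12] M [-0.031 -0.004 -0.01 ] w 0.0358 g 40.4
```

Request:
servo_tool --moves '[0.035,0,0,0,0.15,0.035,0,0,0,0.15,0.035,0,0,0,0,0.035,0,0,0,0]'

```text
t: 15.4
eef_pos: [0.5094, -0.1409, 0.1702]
orientation: [0.243, 0.97, -0.0, 0.0]
contact_force: [-0.1, -0.1, 6.1]
gripper_width: 0.0357
grip_force: 40.5
```

```bash
python3 go.py .509 -.140 .170 1.078
```

```text
t 15.4 pos [ 0.5094 -0.1409  0.1702] toolz [ 5.e-04 -4.e-04 -1.e+00] ty 1.0791 q6 0.222 
shift [0.0008 0.0006 0.0002] turn units 0.01 F [-0.15 -0.1   6.07] M [-0.125  0.049  0.119] w 0.0357 g 40.5
```

Request:
servo_tool --moves '[0.035,0,0,0,0.15,0.035,0,0,0,0.1,0.035,0,0,0,0,0.035,0,0,0,0]'

```text
t: 15.8
eef_pos: [0.5091, -0.1413, 0.1702]
orientation: [0.256, 0.967, -0.001, 0.0]
contact_force: [-1.4, -2.3, 5.2]
gripper_width: 0.0361
grip_force: 40.6
```

```bash
python3 go.py .509 -.140 .170 1.078
```

```text
t 15.8 pos [ 0.5091 -0.1413  0.1702] toolz [-1.0e-04 -1.3e-03 -1.0e+00] ty 1.0529 q6 0.248 
shift [0.0007 0.0011 0.0002] turn units -0.24 F [-1.43 -2.33  5.17] M [-0.424  0.23   0.176] w 0.0361 g 40.6
```

Request:
servo_tool --moves '[0.035,0,0,0,0.15,0.035,0,0,0,0.15,0.035,0,0,0,0]'

```text
t: 16.1
eef_pos: [0.5089, -0.1415, 0.1701]
orientation: [0.271, 0.963, -0.001, -0.0]
contact_force: [-1.4, -2.8, 5.1]
gripper_width: 0.0357
grip_force: 40.7
```

```bash
python3 go.py .509 -.140 .170 1.078
```

```text
t 16.1 pos [ 0.5089 -0.1415  0.1701] toolz [-6.0e-04 -1.9e-03 -1.0e+00] ty 1.022 q6 0.279 
shift [0.0007 0.0013 0.0001] turn units -0.535 F [-1.42 -2.77  5.14] M [-0.604  0.385  0.66 ] w 0.0357 g 40.7
```

The stop is reached: the moment rose to 0.66 Nm over a few degrees. I ease the twist a little, then open slowly.

Request:
servo_tool --moves '[0.035,0,0,0,-0.15,0.035,0,0,0,0,0.04,0,0,0,0,0.043,0,0,0,0,0.046,0,0,0,0,0.05,0,0,0,0,0.054,0,0,0,0,0.06,0,0,0,0,0.07,0,0,0,0,0.08,0,0,0,0,0.0854,0,0,0,0,0.0854,0,0,0,0]'

```text
t: 17.3
eef_pos: [0.5092, -0.1407, 0.1701]
orientation: [0.264, 0.964, 0.0, 0.0]
contact_force: [0.3, 0.7, 0.2]
gripper_width: 0.0853
grip_force: 0.0
```

```bash
python3 - <<'E'
from h import *
import go
go.need(.509,-.140,.27,1.078)
im=cap('side','side5.png'); x,y=325,130
cv2.imwrite('pics/crop5.png',cv2.resize(im[y:y+60,x:x+80],(800,600),interpolation=cv2.INTER_CUBIC)[:,:,::-1])
E
```

```text
t 17.3 pos [ 0.5092 -0.1407  0.1701] toolz [ 2.e-04  1.e-04 -1.e+00] ty 1.0359 q6 0.265 
shift [ 0.0005  0.0005 -0.0999] turn units -0.402 F [0.33 0.72 0.15] M [-0.038  0.053 -0.05 ] w 0.0853 g 0.0
```

View pics/crop5.png

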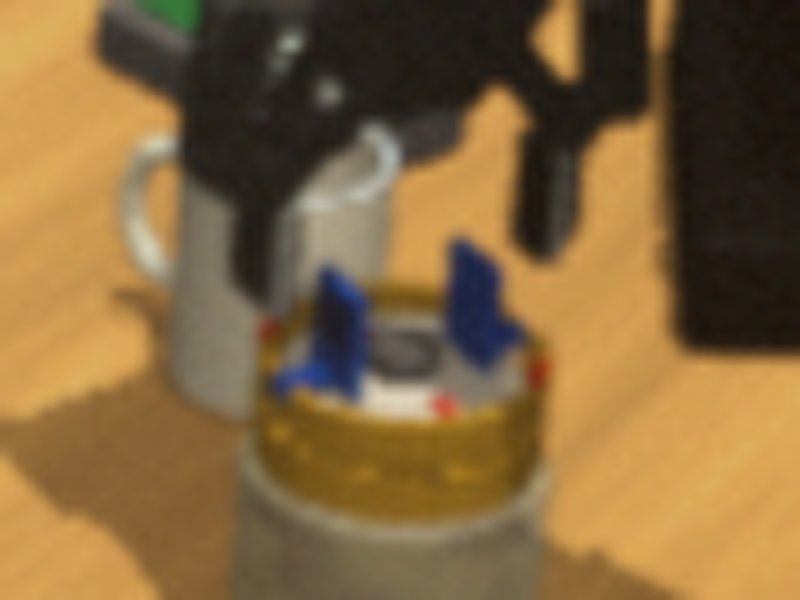

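Request:
servo_tool --moves '[0.0854,0,0,-0.01,0,0.0854,0,0,-0.02,0,0.0854,0,0,-0.03,0,0.0854,0,0,-0.03,0,0.0854,0,0,-0.03,0,0.0854,0,0,-0.03,0,0.0854,0.021,0.024,0,0,0.0854,0.021,0.024,0,0,0.0854,0.021,0.024,0,0,0.0854,0.021,0.024,0,0,0.0854,0.021,0.024,0,0,0.0854,0.021,0.024,0,0,0.0854,0.021,0.024,0,0,0.0854,0.021,0.024,0,0,0.0854,0,0,0,0]'

```text
t: 18.85
eef_pos: [0.4619, 0.1129, 0.3208]
orientation: [0.262, 0.965, 0.001, 0.0]
contact_force: [-0.2, -0.4, -0.5]
gripper_width: 0.0852
grip_force: 0.0
```

```bash
python3 - <<'E'
from h import *
c=lambda im,x,y,w,h:cv2.resize(im[y:y+h,x:x+w],(400,400),interpolation=cv2.INTER_CUBIC)
s=cap('side','side6.png');t=cap('top','top6.png')
cv2.imwrite('pics/crop6.png',np.hstack([c(s,345,148,40,40),c(t,374,180,40,40)])[:,:,::-1])
E
```

```text
(no output)
```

View pics/crop6.png

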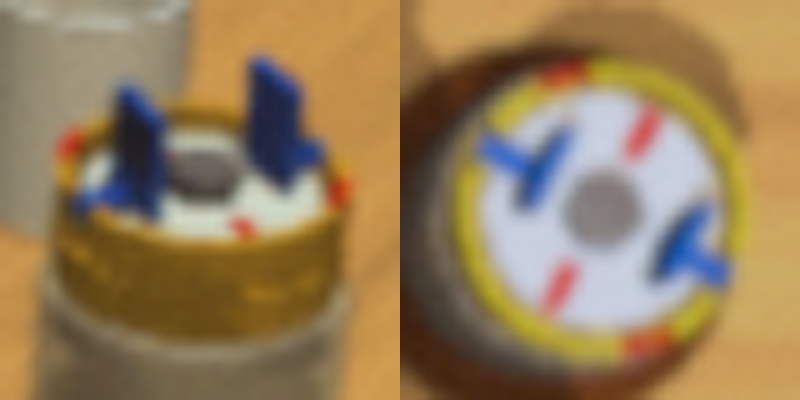

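In the top view both blue teeth pass through the lip's notches, at about crop (490,150) and (725,270). The lid is level and seated inside the lip, so I hand in.

```bash
python3 -c "
from workcell import robot
print(robot.sign_off())"
```

```text
the job is handed in; nothing more can be done
None
```

The biscuit jar is closed: the lid was turned to its stop, both tabs show sprung out into their notches in the final top view, and the job was handed in about 19 s in, with the gripper clear.

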